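# Clamp the sample bottle and stopper it

## Task

Slide the blue jaw of the bottle vice up until the green bottle is held snugly against the fixed jaw with no gap, then flip the red cam lever all the way down to lock the jaw. With the bottle locked, take the orange stopper from its slanted stand and set it fully home in the bottle's neck, then let go. Keep the bottle upright and leave the jar, the amber bottle and the file alone.

Things in the scene. Friction and masses are not known exactly. Their poses are not given: they have to be found in the camera images.
- fixture: Bottle vice screwed to the bench: aluminium base plate 110 x 340 x 12 mm (local x, y, z) with a fixed blue jaw at its +y end (flat rubber face 60 mm wide, top 73 mm above the bench) and the sliding jaw. Origin: centre of the plate's underside on the bench. Local +y is the clamping direction, towards the fixed jaw; local -x is the side nearer the robot.
- seat (a point): Point on top of the base plate (12 mm above the bench), 32 mm in front of the middle of the fixed jaw's face: the bottle's axis passes within some 10 mm of it sideways (local x) when the bottle stands against the fixed jaw.
- jaw (a joint): Travel of the blue jaw along the vice's local +y, m: 0 = fully back, 0.060 = its flat rubber face holds the bottle against the fixed jaw. About 4 N friction (7 N with the bottle, more if fast); stays where left; clamped while the cam lever is down. Its front plate (60 mm wide, 14 mm thick, top 74 mm above the bench) and rear push plate are joined by a low bar that runs under the lever's bridge.
- jaw_push (a point): Top edge centre of the rear (-y) face of the jaw's upright push plate, 87 mm above the bench. Plate: 44 mm wide (local x), 10 mm thick (local y), 63 mm of it stands above the low bar. Push it in local +y, or pinch it. The jaw's clamping face lies 140 mm ahead of this face (local +y).
- cam_lever (a joint): Angle of the red cam lever, rad; it swings in the vice's local x-z plane. 0 = open, leaning 0.2 rad past vertical to local +x; grows as the lever is pulled to local -x (towards the robot) and down; 1.75 = end stop, almost level. The cam bites from about 1.0 rad, then it turns stiffly (up to about 8 N at the ball); the jaw is locked from 1.5 rad. Stays where left.
- lever_pivot (a point): Axis of the cam lever, 46 mm above the bench, midway across the lever, on a dark steel bridge on the base plate (50 x 34 mm, top of its cheeks 58 mm above the bench); 130 mm from seat in local -y. It does not move with the jaw.
- lever_knob (a point): Centre of the red ball (20 mm diameter) at the end of the lever, 72 mm from the pivot; the lever's arm is a red round bar 13 mm thick.
- bottle: Loose green glass bottle standing on the vice's base plate between the jaws, round: 64 mm diameter up to 85 mm, tapering to a neck 30 mm in diameter from 108 mm up to the mouth at 140 mm; 0.25 kg. Origin: centre of its underside, z up its axis. It starts 6 to 18 mm short of the fixed jaw.
- bottle_mouth (a point): Centre of the bottle's mouth, at rim height; straight bore 22 mm in diameter for the upper 30 mm.
- stopper: Orange stopper, 57 mm long: tapered plug 25 mm long (14 mm diameter at the tip, 20 mm below the head) and a cylindrical head 28 mm in diameter and 32 mm tall, held by the head; about 0.04 kg. Origin: centre of the plug's tip, z along its axis towards the head. It starts in the stand's socket, its axis leaning 0.55 rad (32 degrees) from vertical to the robot's right.
- stopper_shoulder (a point): Centre of the underside of the stopper's head, 25 mm from the tip; it rests on the socket's rim, and on the bottle's mouth when fully home.
- stand: Wooden stopper stand fixed to the bench, base 85 x 70 x 12 mm (local x, y, z), with a grey slanted socket tube (34 mm outside, 22 mm inside diameter). Origin: on the bench under its base. The socket opens up and towards local -x (roughly to the robot's right), leaning 0.55 rad from vertical; its rim centre is 74 mm above the bench, nearly over the origin.
- jar: Bystander: clear glass jar with aluminium cap, 68 mm diameter, 90 mm tall. Origin at its underside.
- spare_bottle: Bystander: amber bottle with white cap, 60 mm diameter, 160 mm tall. Origin at its underside.
- file: Bystander: flat steel file with a dark wooden handle, 195 mm long, 13 mm tall, lying on the bench. Origin under its middle, local x along it.

How it is judged (in metres and radians):
On the way, in this order (a step that is already met when the one before it is completed fails the run):
1. the jaw holds the bottle against the fixed jaw (jaw travel over 0.0575, bottle axis within 4 mm of touching the fixed jaw and 20 mm of the seat) while the lever is still open (under 0.8 rad) (value of joint jaw above 0.0575 m and y of bottle in the frame of seat above -0.004 m and horizontal distance between bottle and seat below 0.02 m and value of joint cam_lever below 0.8 rad), for 0.1 s.
2. the cam lever is down (over 1.5 rad) with the jaw still snug, the stopper not yet in the bottle (value of joint cam_lever above 1.5 rad and value of joint jaw above 0.0575 m and distance between stopper_shoulder and bottle_mouth above 0.03 m), for 0.2 s.
At the end, for the whole second after the job is handed in: Jaw travel over 0.0575 (2.5 mm from full contact), bottle within 4 mm of the fixed jaw and 20 mm of the seat, upright within 0.06 rad; lever past 1.5 rad; stopper in the mouth, head within 3 mm of the rim, centred within 4 mm, straight within 0.1 rad; all at rest (value of joint jaw above 0.0575 m and y of bottle in the frame of seat above -0.004 m and horizontal distance between bottle and seat below 0.02 m and value of joint cam_lever above 1.5 rad and angle between bottle's own z axis and vertical below 0.06 rad and horizontal distance between stopper_shoulder and bottle_mouth below 0.004 m and z of stopper_shoulder in the frame of bottle between 0.137 and 0.143 m and angle between the z axis of stopper and the z axis of bottle, either way round below 0.1 rad and linear speed of each of stopper, bottle below 0.02 m/s); the robot touches nothing.
It fails at once if the bottle is tipped by more than 0.25 rad (angle between bottle's own z axis and vertical above 0.25 rad).
It fails at once if a bystander (jar, amber bottle or file) is moved more than 25 mm (distance of any of jar, spare_bottle, file from where it was at the start of the episode above 0.025 m).
It also fails if it takes over 69 s, if anything falls off the work surface, if the arm or the gripper's body presses on something with over 40 N, if the wrist force passes 120 N, or if a joint passes its speed limit or range.

## Robot

A 6-joint arm with a two-finger parallel gripper is mounted at the origin on the work surface. World frame = base frame: x ahead of the robot, y to its left, z up, the work surface at z = 0. Lengths are in m, angles in degrees, forces in N, time in s.
With the tool pointing down it reaches from about 0.25 to 0.725 m from the base axis. Payload 9.7 kg.
Tool frame: the origin (TCP) lies midway between the tips of the shut fingers; the grasp point (between the pads) lies 19 mm behind it; z points along the fingers, y is the line along which they close (so a half turn about z gives the same grasp; the last joint's range is limited). The gripper opens to 85 mm and grips with 20 to 120 N. Pads are 22 mm wide; open, the fingers measure 114 mm over their backs; the gripper's body (76 mm by 85 mm) begins 54 mm behind the grasp point. The pads swing forward as they close: fully open they stand 13 mm farther back than shut.
Start: joints at [0, 4.979, 10.078, 95.1, 0, 90], TCP at [0.55, -0, 0.204] pointing down, gripper open.
Joint ranges: [-179.16, 179.16], [-48.56, 103.87], [-65.8, 70.77], [-126.05, 130.52], [-82.76, 87.17], [-180, 180]. Speed limits (degrees/s): [127.2, 127.2, 147.25, 180, 180, 180].

## Interface

Orientations are given as [roll, pitch, yaw] about the fixed x, y, z axes, in that order (R = Rz(yaw) Ry(pitch) Rx(roll)).
In Python, from workcell import readout, imaging, bot, spotter gives the robot as it stands.
- The arm moves only by the shell command python3 -m jog 'ROWS' [FORCE]. ROWS is JSON, a list of rows, each an object with "rotation": the turn, a rotation vector about the world's x, y, z in degrees, a list of three; "translation": the shift along the world's x, y, z in mm, a list of three; "grip": the finger opening in mm, from 0 to 85.4. In form: [{"rotation": [wx, wy, wz], "translation": [dx, dy, dz], "grip": grip}, ...]. A call has 1 to 20 rows; each row is the pose to reach, as a shift and turn from the pose commanded when the call began; what a row does not reach only later rows make up. A row lasts 1/10 s, in which the tool goes at most 50 mm and 8.59 degrees, less where a joint would pass 70% of its speed; a pose out of reach is approached as far as the arm can. A call with a gripper value outside its range is refused whole. The fingers move at their own pace and stop on an object; FORCE is the grip in N (left out, the last holds). Time passes only in rows, so rows that repeat a pose let the fingers close. It gives the time, the measured TCP pose, the force, the opening and the grip force at its end, in the units of the state.
- readout.get_obs(): the state, without advancing time (a new reading comes with each control period).
- imaging.camera(name): name is "scene" or "side" or "wrist"; returns (picture, depth): 400x640x3 uint8, red, green, blue; 400x640 float32, m along the optical axis (not along the pixel's ray), 0 where there is no reading.
- imaging.camera_info(name): a dict with "vertical_fov" (degrees; the focal length in pixels is half the picture's height over the tangent of half this angle, whatever the lens; pixels are square), "cx", "cy" (the principal point, pixels), "extrinsics" (4x4, takes a point from camera to world coordinates); the wrist camera has in their place "tool_from_camera" (4x4, takes a point from camera to tool coordinates, whose origin is the TCP and whose axes are the flange's). Camera axes: x right, y down, z forward; pixel columns grow to the right and rows downward; lengths in m; the calibration is good to about 2 mm. A picture is of the moment at which its call begins: read the wrist's pose just before it. camera_info takes no time and is no camera call.
- bot.job_done(): hands the job in; it is judged then, once.
Trained networks look in the newest picture that a camera, given by its name, has taken for a name from the list of things; names that differ only in an ending like _2 or _b are one class to them, and where a whole thing is asked for, a point or a joint stands for the part that bears it (a point fixed in the world has none). Each returns a list of dicts, best first, with "confidence" (0 to 1); they miss things now and then, are a little off and sometimes report something else, mostly with a low value. They report only what shows in the picture. A call takes as long as a camera call.
- spotter.spot_in(camera, target): "box" ([centre column, centre row, width, height] in pixels, round what is visible of it).
- spotter.mark_of(camera, target): "uv" ([column, row] in pixels: a listed point, or the origin of a listed thing).
The state is a dict: "time": time; "q": joint angles; "qd": joint speeds; "joint_efforts": joint torques, N m; "ee_pos": TCP position; "tcp_rot": TCP orientation; "wrist_force": force on the tool from outside, world axes, zero at the start; "torque": the same for the moment, N m; "opening": finger opening in m; "grasp_force": force on a finger pad.
Only numpy, scipy, OpenCV 4.12 (cv2) and the standard library are available. Lean on these libraries where they do the work, as an engineer would, in place of code of your own. Each camera call takes 0.05 s, during which the arm holds its last target. There are 200 camera calls.

## Working session

There is one attempt and no reset: what is moved stays moved. The work goes in short steps, Python scripts to look and compute and a shell command to move; the robot and the scene stay as the last step left them, time stands still between calls to the robot, and variables do not carry over. Pictures are saved under pics/ and viewed, at most 10 in all, crops included, and the job is handed in when it is done.

```bash
mkdir -p pics; cat > h.py <<'E'
import numpy as np, cv2
from scipy.spatial.transform import Rotation as R
from workcell import readout, imaging, bot, spotter
def K(ci):
    f=200/np.tan(np.radians(ci["vertical_fov"])/2); return f,ci["cx"],ci["cy"]
def T(name):
    ci=imaging.camera_info(name)
    if "extrinsics" in ci: return np.array(ci["extrinsics"])
    o=readout.get_obs(); M=np.eye(4); M[:3,:3]=R.from_euler('xyz',o["tcp_rot"],degrees=True).as_matrix(); M[:3,3]=o["ee_pos"]
    return M@np.array(ci["tool_from_camera"])
def cloud(name,d,M):
    f,cx,cy=K(imaging.camera_info(name)); v,u=np.mgrid[:400,:640]
    P=np.stack([(u-cx)/f*d,(v-cy)/f*d,d],-1); return P@M[:3,:3].T+M[:3,3]
def ray(name,uv,M):
    f,cx,cy=K(imaging.camera_info(name)); r=M[:3,:3]@np.array([(uv[0]-cx)/f,(uv[1]-cy)/f,1]); return M[:3,3],r
def atz(name,uv,M,z):
    o,r=ray(name,uv,M); return o+r*(z-o[2])/r[2]
def tri(rs):
    A=np.zeros((3,3));b=np.zeros(3)
    for o,r in rs:
        r=r/np.linalg.norm(r);Pm=np.eye(3)-np.outer(r,r);A+=Pm;b+=Pm@o
    return np.linalg.solve(A,b)
E
python3 - <<'E'
from h import *
np.set_printoptions(precision=4,suppress=True)
print(readout.get_obs())
rs={}
for c in ["scene","side","wrist"]:
    M=T(c);p,d=imaging.camera(c);cv2.imwrite(f"pics/{c}0.png",p[...,::-1]);np.savez(f"{c}0.npz",p=p,d=d,M=M)
    P=cloud(c,d,M)
    print(c,M[:3,3],M[:3,2])
    for t in ["seat","jaw_push","lever_pivot","lever_knob","bottle_mouth","stopper","stopper_shoulder","stand","fixture","jar","spare_bottle","file"]:
        m=spotter.mark_of(c,t)
        if m:
            uv=m[0]["uv"];rs.setdefault(t,[]).append((*ray(c,uv,M),m[0]["confidence"]))
            u,v=np.clip(np.round(uv).astype(int),0,[639,399]);print(t,np.round(uv,1),round(m[0]["confidence"],2),P[v,u])
for t,l in rs.items():
    l=[(o,r) for o,r,k in l if k>.4]
    if len(l)>1: print("TRI",t,tri(l))
E
```

```text
{'time': 0.0, 'q': array([ 0.0005,  5.0119, 10.0337, 95.0988, -0.0006, 90.0016]), 'qd': array([ 0.0239,  0.0396,  0.0719, -0.1477, -0.0297,  0.0191]), 'joint_efforts': array([  0.0008, -52.0392,  46.4803,   0.0164,   0.    ,  -0.0001]), 'ee_pos': array([0.5497, 0.    , 0.203 ]), 'tcp_rot': array([-179.9231,    0.0006,   89.9989]), 'wrist_force': array([ 0.1216, -1.0027, -0.2503]), 'torque': array([-0.0329,  0.0148,  0.0057]), 'grasp_force': 0.0, 'opening': 0.08529800695832084}
scene [ 1.056  -0.5105  0.7917] [-0.53    0.5401 -0.6538]
seat [385.7 215.8] 0.9 [0.601  0.1712 0.0491]
jaw_push [297.2 228.5] 0.95 [ 0.5254 -0.0242  0.0895]
lever_pivot [335.1 226. ] 0.64 [0.5532 0.0589 0.0594]
lever_knob [385.1 169.5] 0.59 [0.5672 0.1919 0.1463]
bottle_mouth [389.5 168.4] 0.87 [0.5736 0.1999 0.151 ]
stopper [224.1 341.7] 0.56 [ 0.6299 -0.2834  0.0775]
stopper_shoulder [217.4 336.8] 0.83 [ 0.6229 -0.2904  0.0915]
stand [222.4 363.2] 0.93 [ 0.621  -0.2894  0.0104]
fixture [384.5 171.4] 0.72 [0.5642 0.1931 0.1413]
jar [172.7 325.9] 0.9 [ 0.518  -0.3162  0.038 ]
spare_bottle [446.6 193.7] 0.57 [0
[... 770 characters left out ...]
0678 0.374 ] [ 0.0004 -0.2721 -0.9623]
jaw_push [296.8 206.3] 0.7 [ 0.53   -0.0201  0.0877]
lever_pivot [319.7 113.5] 0.62 [0.5531 0.0692 0.091 ]
lever_knob [333.  114.9] 0.92 [0.5632 0.0683 0.1266]
fixture [329.3  73. ] 0.7 [0.5616 0.1063 0.0743]
TRI seat [0.5749 0.2077 0.0069]
TRI jaw_push [ 0.5265 -0.0226  0.0844]
TRI lever_pivot [0.5469 0.0708 0.0453]
TRI lever_knob [0.5744 0.0929 0.1555]
TRI bottle_mouth [0.5753 0.193  0.1498]
TRI stopper [ 0.6174 -0.2783  0.0568]
TRI stopper_shoulder [ 0.6106 -0.2851  0.071 ]
TRI stand [ 0.6151 -0.2849 -0.0015]
TRI fixture [0.5525 0.1243 0.0913]
TRI jar [ 0.4844 -0.3015 -0.0076]
TRI spare_bottle [ 0.6233  0.3838 -0.0009]
TRI file [0.4149 0.2825 0.0038]
```

```bash
python3 -c "
import cv2,numpy as np
a=cv2.imread('pics/scene0.png');b=cv2.imread('pics/side0.png')
cv2.imwrite('pics/both.png',cv2.resize(np.vstack([a,b]),(480,600)))"
```

```text
(no output)
```

View pics/scene0.png

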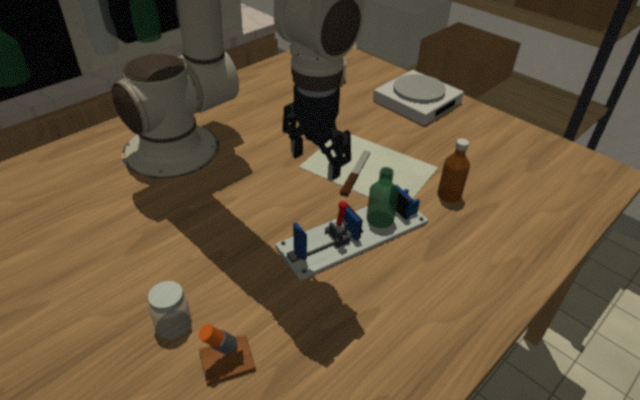

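View pics/side0.png

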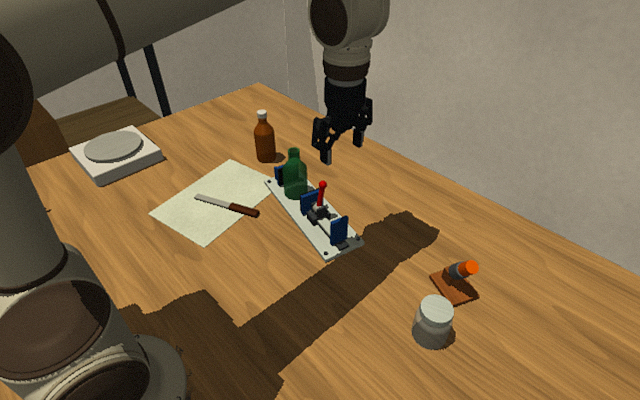

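The scene view shows the vice with its push plate at (302,240), lever at (342,212) and bottle at (382,200); the stopper stand is at (225,350) and the jar at (168,308). The side view agrees, with the lever at (321,190) and the stopper at (466,268). The knob and fixture marks landed on the bottle, so I'll fit the vice pose from depth instead.

```bash
python3 - <<'E'
from h import *
np.set_printoptions(precision=4,suppress=True)
for c in ["scene","side","wrist"]:
    z=np.load(c+"0.npz");P=cloud(c,z["d"],z["M"]);hsv=cv2.cvtColor(z["p"],cv2.COLOR_RGB2HSV)
    X=P[...,0];Y=P[...,1];Z=P[...,2];H,S,V=[hsv[...,i].astype(int) for i in range(3)]
    roi=(z["d"]>0)&(X>.45)&(X<.7)&(Y>-.1)&(Y<.32)
    m=roi&(Z>.007)&(Z<.017)&(S<70)
    if m.sum()>50:
        r=cv2.minAreaRect(P[m][:,:2].astype(np.float32)*1000);print(c,"plate",m.sum(),r)
    b=roi&(H>100)&(H<125)&(S>110)&(Z>.03)
    t=P[b]; pp=t[t[:,1]<.02]
    if len(pp): print(" push",len(pp),pp.min(0),pp.max(0),pp.mean(0)); q=pp[pp[:,2]>.08]; print("  top",len(q),q.mean(0) if len(q) else 0)
    red=roi&((H<6)|(H>174))&(S>150)&(Z>.05)&(Y<.12);t=P[red]
    if len(t): print(" red",len(t),np.median(t[t[:,2]>t[:,2].max()-.02],0),t[:,2].max())
    g=roi&(H>55)&(H<95)&(S>80)&(Z>.02)&(Y>.12);t=P[g]
    if len(t): tt=t[(t[:,2]>.13)];print(" bottle",len(t),t.min(0),t.max(0),"neck",len(tt),tt.min(0),tt.max(0))
    o=(z["d"]>0)&(H>3)&(H<14)&(S>180)&(V>120)&(Y<-.2)&(Z>.065)&(X>.55);t=P[o]
    if len(t): 
        print(" stopper",len(t),t.min(0),t.max(0),t.mean(0))
E
```

```text
scene plate 2906 ((559.9942626953125, 114.24040222167969), (340.4041442871094, 113.07450103759766), 76.48117065429688)
 push 383 [ 0.4812 -0.0402  0.0305] [0.6208 0.0108 0.4045] [ 0.5448 -0.0218  0.1582]
  top 197 [ 0.5534 -0.0182  0.2553]
 red 137 [0.594  0.0288 0.5337] 0.5337195928057652
 bottle 1104 [0.556  0.1524 0.0203] [0.6161 0.2332 0.1538] neck 129 [0.5622 0.1699 0.13  ] [0.5892 0.1998 0.1538]
 stopper 200 [ 0.5958 -0.3127  0.0832] [ 0.6237 -0.2785  0.1098] [ 0.6101 -0.2988  0.1008]
side plate 1853 ((559.4379272460938, 115.69684600830078), (339.6640625, 109.79618835449219), 76.76161193847656)
 push 579 [ 0.4743 -0.0376  0.0303] [0.6162 0.0199 0.4047] [ 0.5242 -0.0151  0.185 ]
  top 334 [ 0.5246 -0.0104  0.2799]
 red 166 [0.4979 0.022  0.5196] 0.5333878083831195
 bottle 816 [0.5423 0.1547 0.0201] [0.5925 0.2408 0.1532] neck 94 [0.5595 0.172  0.1302] [0.5881 0.1988 0.1532]
 stopper 199 [ 0.5938 -0.3118  0.0759] [ 0.62   -0.2745  0.1079] [ 0.606  -0.2957  0.0977]
wrist plate 13244 ((553.2278442382812, 74.59307098388672), (256.8200378417969, 110.15536499023438), 76.43463897705078)
 push 245 [ 0.5097 -0.0224  0.085 ] [0.6248 0.0182 0.3297] [ 0.5389 -0.0127  0.1244]
  top 245 [ 0.5389 -0.0127  0.1244]
 red 494 [0.5632 0.069  0.1246] 0.12845107183800686
```

```bash
python3 -m jog '[{"rotation":[0,0,-6.7],"translation":[-10,-22,0],"grip":0},{"rotation":[0,0,-13.4],"translation":[-22,-42,0],"grip":0},{"rotation":[0,0,-13.4],"translation":[-33,-63,0],"grip":0},{"rotation":[0,0,-13.4],"translation":[-33,-63,-20],"grip":0},{"rotation":[0,0,-13.4],"translation":[-33,-63,-50],"grip":0},{"rotation":[0,0,-13.4],"translation":[-33,-63,-80],"grip":0},{"rotation":[0,0,-13.4],"translation":[-33,-63,-110],"grip":0},{"rotation":[0,0,-13.4],"translation":[-33,-63,-139],"grip":0},{"rotation":[0,0,-13.4],"translation":[-33,-63,-139],"grip":0},{"rotation":[0,0,-13.4],"translation":[-33,-63,-139],"grip":0}]' 40
python3 -m jog '[{"rotation":[0,0,0],"translation":[1.2,4.9,0],"grip":0},{"rotation":[0,0,0],"translation":[2.3,9.7,0],"grip":0},{"rotation":[0,0,0],"translation":[3.5,14.6,0],"grip":0},{"rotation":[0,0,0],"translation":[4.6,19.5,0],"grip":0},{"rotation":[0,0,0],"translation":[5.8,24.3,0],"grip":0},{"rotation":[0,0,0],"translation":[7,29.2,0],"grip":0},{"rotation":[0,0,0],"translation":[7,29.2,0],"grip":0}]'
```

```text
time: 2.95
ee_pos: [0.5169, -0.063, 0.0653]
tcp_rot: [-180.0, 0.0, 76.6]
wrist_force: [-0.0, 0.1, 0.4]
opening: 0.0001
grasp_force: 0.0
time: 3.65
ee_pos: [0.5241, -0.0332, 0.0646]
tcp_rot: [-180.0, -0.0, 76.6]
wrist_force: [-0.8, 0.2, -0.2]
opening: 0.0001
grasp_force: 0.0
```

```bash
python3 -m jog '[{"rotation":[0,0,0],"translation":[0.7,2.9,0],"grip":0},{"rotation":[0,0,0],"translation":[1.4,5.8,0],"grip":0},{"rotation":[0,0,0],"translation":[2.1,8.8,0],"grip":0},{"rotation":[0,0,0],"translation":[2.8,11.7,0],"grip":0},{"rotation":[0,0,0],"translation":[3.5,14.6,0],"grip":0},{"rotation":[0,0,0],"translation":[4.2,17.5,0],"grip":0}]'
python3 -m jog '[{"rotation":[0,0,0],"translation":[0.7,2.9,0],"grip":0},{"rotation":[0,0,0],"translation":[1.4,5.8,0],"grip":0},{"rotation":[0,0,0],"translation":[2.1,8.8,0],"grip":0},{"rotation":[0,0,0],"translation":[2.8,11.7,0],"grip":0},{"rotation":[0,0,0],"translation":[3.5,14.6,0],"grip":0},{"rotation":[0,0,0],"translation":[4.2,17.5,0],"grip":0},{"rotation":[0,0,0],"translation":[4.9,20.4,0],"grip":0},{"rotation":[0,0,0],"translation":[5.6,23.4,0],"grip":0}]'
python3 - <<'E'
from h import *
p,d=imaging.camera("side");cv2.imwrite("pics/s1.png",cv2.resize(p[120:280,230:430,::-1],(800,640))[:600])
E
```

```text
time: 4.25
ee_pos: [0.5282, -0.0161, 0.0647]
tcp_rot: [-180.0, 0.0, 76.6]
wrist_force: [0.5, -0.3, -0.8]
opening: -0.0001
grasp_force: 0.0
time: 5.05
ee_pos: [0.5339, 0.0073, 0.0647]
tcp_rot: [180.0, 0.0, 76.6]
wrist_force: [0.7, 0.9, 0.4]
opening: 0.0001
grasp_force: 0.0
```

View pics/s1.png

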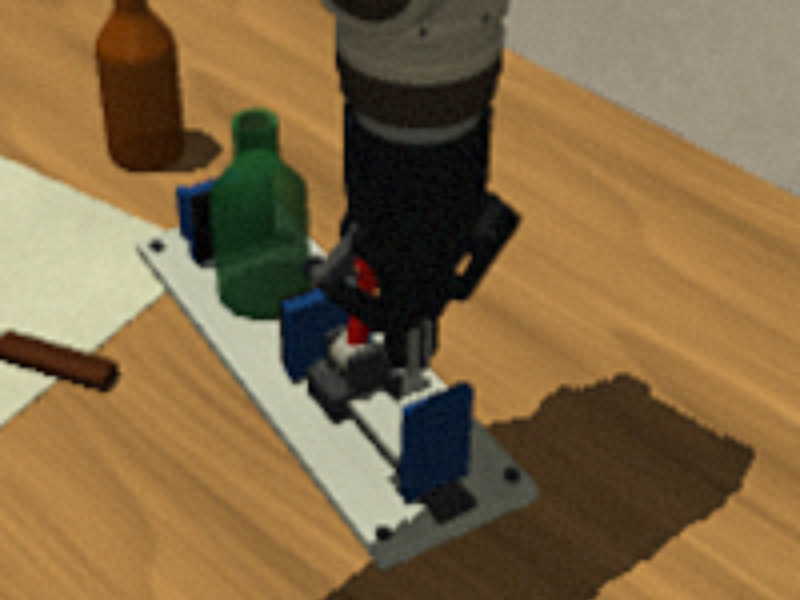

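```bash
python3 - <<'E'
from h import *
np.set_printoptions(precision=4,suppress=True)
o=readout.get_obs();print(o["ee_pos"],o["wrist_force"])
for c in ["scene","side"]:
    M=T(c);p,d=imaging.camera(c);P=cloud(c,d,M)
    f,cx,cy=K(imaging.camera_info(c));q=np.linalg.inv(M)@np.r_[o["ee_pos"],1];print(c,"tcp px",cx+f*q[0]/q[2],cy+f*q[1]/q[2])
    m=spotter.mark_of(c,"jaw_push");print([(np.round(k["uv"],1),round(k["confidence"],2)) for k in m[:2]])
    hsv=cv2.cvtColor(p,cv2.COLOR_RGB2HSV);H,S=hsv[...,0],hsv[...,1]
    b=(H>100)&(H<125)&(S>110)&(P[...,2]>.03)&(P[...,2]<.1)&(P[...,0]>.48)&(P[...,0]<.65)&(P[...,1]>-.08)&(P[...,1]<.12)
    n,l,st,ce=cv2.connectedComponentsWithStats(b.astype(np.uint8))
    for i in range(1,n):
        if st[i,4]>25: t=P[l==i];print(" blue",st[i],t.min(0),t.max(0),np.median(t,0))
    if c=="scene": cv2.imwrite("pics/sc1.png",cv2.resize(p[140:300,230:430,::-1],(750,600)))
E
```

```text
[0.5339 0.0077 0.0647] [-0.3972  0.3758  0.0749]
scene tcp px 311.21430791112493 231.30558251463785
[(array([295.2, 228. ]), 0.79), (array([339.8, 229.6]), 0.39)]
 blue [344 208  17  29 289] [0.5387 0.0895 0.0303] [0.5874 0.1088 0.0774] [0.5705 0.0966 0.0589]
 blue [295 224  11  32 250] [ 0.5116 -0.0306  0.0305] [ 0.5503 -0.0162  0.0901] [ 0.5361 -0.0256  0.0642]
side tcp px 332.65025158825995 218.73512419972758
[(array([340., 222.]), 0.71)]
 blue [300 192  17  19 195] [0.5266 0.0973 0.0304] [0.5659 0.1182 0.0755] [0.5399 0.1045 0.0566]
 blue [330 216  18  25 312] [ 0.5053 -0.0281  0.0304] [ 0.5464 -0.0091  0.0887] [ 0.524  -0.0213  0.0621]
```

View pics/sc1.png

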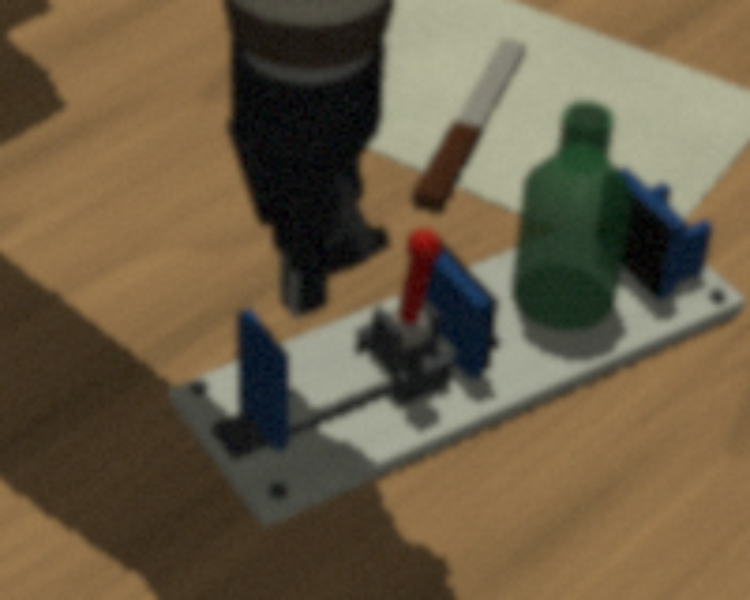

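The scene crop shows the push plate at (265,380) unmoved and the fingertip at (303,305), above where the TCP projects (304,342). The fingers seem to have gone over or past the plate, so I'll check the tip in depth.

```bash
python3 - <<'E'
from h import *
np.set_printoptions(precision=4,suppress=True)
o=readout.get_obs();print(o)
for c in ["scene","side"]:
    M=T(c);p,d=imaging.camera(c);P=cloud(c,d,M)
    if c=="scene":
        for v in range(200,236,3): print(v,P[v,310],p[v,310])
    k=(p.max(-1)<75)&(np.hypot(P[...,0]-.534,P[...,1]-.007)<.06)&(P[...,2]>.05)&(P[...,2]<.2)
    t=P[k];t=t[np.argsort(t[:,2])];print(c,len(t));print(t[:60:6])
E
```

```text
{'time': 5.3, 'q': array([  0.7611,   2.3254,  -8.0769,  79.6008,  -0.0024, 104.1615]), 'qd': array([-0.109 ,  0.1498, -0.0121, -0.0322,  0.0139, -0.1068]), 'joint_efforts': array([  0.1382, -49.332 ,  46.7996,  -0.003 ,   0.0052,   0.0047]), 'ee_pos': array([0.5338, 0.0071, 0.0647]), 'tcp_rot': array([-179.9976,    0.0031,   76.5995]), 'wrist_force': array([-0.2002, -0.8195, -0.194 ]), 'torque': array([-0.0043,  0.0256,  0.0081]), 'grasp_force': 0.0, 'opening': 0.0001238618823310256}
200 [ 0.5444 -0.0076  0.1662] [12 10  8]
203 [ 0.5453 -0.0083  0.1596] [14 15 16]
206 [ 0.5428 -0.0057  0.1487] [ 9  4 12]
209 [ 0.5446 -0.0074  0.1432] [11  9 11]
212 [ 0.5403 -0.003   0.1297] [23 21 23]
215 [ 0.5391 -0.0017  0.1201] [26 23 24]
218 [ 0.5415 -0.0039  0.1149] [18 21 24]
221 [ 0.5411 -0.0034  0.1061] [23 22 17]
224 [0.4688 0.068  0.0003] [100  82  58]
227 [0.4772 0.0599 0.0021] [136 107  71]
230 [0.4932 0.0442 0.0146] [159 158 139]
233 [0.498  0.0397 0.0118] [161 164 146]
scene 1089
[[ 0.5167 -0.0221  0.0501]
 [ 0.5495 -0.0219  0.0512]
 [ 0.5477  0.0559  0.0518]
 [ 0.5462 -0.0272  0.0524]
 [ 0.5417 -0.0285  0.0529]
 [ 0.5171 -0.0225  0.0536]
 [ 0.5465 -0.0302  0.0548]
 [ 0.5478 -0.0259  0.0556]
 [ 0.5364 -0.0264  0.0561]
 [ 0.554   0.0552  0.0567]]
side 1253
[[ 0.5343  0.0611  0.0501]
 [ 0.5076 -0.0167  0.0508]
 [ 0.509  -0.0184  0.051 ]
 [ 0.5072 -0.0138  0.0522]
 [ 0.5319 -0.025   0.0527]
 [ 0.5166 -0.0205  0.0537]
 [ 0.5217 -0.0219  0.0543]
 [ 0.5432  0.0598  0.0552]
 [ 0.5351  0.0619  0.0557]
 [ 0.556   0.0555  0.0565]]
```

```bash
python3 - <<'E'
from h import *
np.set_printoptions(precision=4,suppress=True)
for c in ["scene","side"]:
    z=np.load(c+"0.npz");P=cloud(c,z["d"],z["M"]);p=z["p"]
    k=(p.max(-1)<75)&(np.hypot(P[...,0]-.55,P[...,1])<.07)&(P[...,2]>.13)&(P[...,2]<.3)
    t=P[k];t=t[np.argsort(t[:,2])];print(c,len(t));print(t[:40:8])
M=T("wrist");p,d=imaging.camera("wrist");P=cloud("wrist",d,M);o=readout.get_obs()
hsv=cv2.cvtColor(p,cv2.COLOR_RGB2HSV);H,S=hsv[...,0],hsv[...,1]
b=(H>100)&(H<125)&(S>110)&(d>0);n,l,st,ce=cv2.connectedComponentsWithStats(b.astype(np.uint8))
for i in range(1,n):
    if st[i,4]>40: t=P[l==i];print(" blue",st[i],t.min(0),t.max(0),np.median(t,0))
for y in range(0,400,60): print(P[y,320],p[y,320])
cv2.imwrite("pics/w1.png",p[...,::-1])
E
```

```text
scene 547
[[ 0.5038 -0.0006  0.2445]
 [ 0.5039 -0.0058  0.2471]
 [ 0.5974 -0.0067  0.248 ]
 [ 0.5027  0.0055  0.25  ]
 [ 0.5978 -0.0072  0.2507]]
side 477
[[ 0.5011 -0.0015  0.2431]
 [ 0.5905 -0.0002  0.2464]
 [ 0.5919  0.0011  0.2477]
 [ 0.5897  0.0049  0.2494]
 [ 0.5001 -0.0052  0.2504]]
 blue [ 262   40  120   21 2494] [0.5302 0.0917 0.0722] [0.589  0.1139 0.0767] [0.5594 0.1028 0.0741]
 blue [347 250  10  27  93] [ 0.5489 -0.0205  0.0474] [0.5515 0.0148 0.1377] [ 0.5504 -0.0194  0.0652]
[0.569  0.1433 0.0132] [238 240 230]
[0.5578 0.0985 0.0745] [ 65  90 132]
[0.5511 0.0705 0.0804] [145  55  49]
[0.5418 0.0288 0.0244] [243 244 233]
[0.5381 0.0166 0.1032] [61 60 58]
[0.5345 0.0026 0.1304] [30 28 30]
[0.5374 0.017  0.1762] [19 23 25]
```

View pics/w1.png

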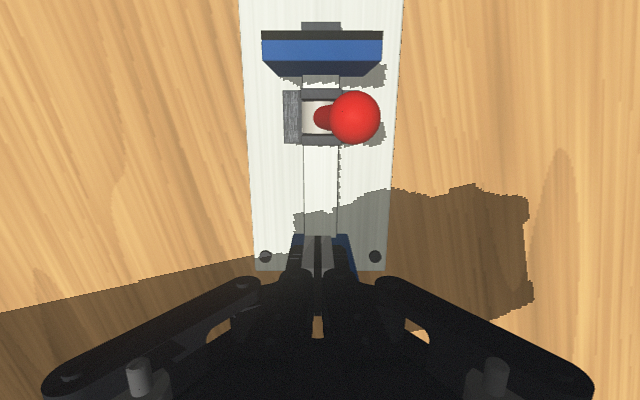

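The wrist view shows the shut fingers (318,240) over the push plate's blue edges (295–345,240), so the fingers passed above it. In all three cameras the real fingertip sits about 35 mm above the reported TCP. I'll back off, go 36 mm lower and push again.

```bash
python3 -m jog '[{"rotation":[0,0,0],"translation":[-6,-25,0],"grip":0},{"rotation":[0,0,0],"translation":[-12,-50,0],"grip":0},{"rotation":[0,0,0],"translation":[-17,-72,0],"grip":0},{"rotation":[0,0,0],"translation":[-17,-72,-12],"grip":0},{"rotation":[0,0,0],"translation":[-17,-72,-24],"grip":0},{"rotation":[0,0,0],"translation":[-17,-72,-36],"grip":0},{"rotation":[0,0,0],"translation":[-17,-72,-36],"grip":0}]'
python3 -m jog '[{"rotation":[0,0,0],"translation":[0.9,3.9,0],"grip":0},{"rotation":[0,0,0],"translation":[1.9,7.8,0],"grip":0},{"rotation":[0,0,0],"translation":[2.8,11.7,0],"grip":0},{"rotation":[0,0,0],"translation":[3.7,15.6,0],"grip":0},{"rotation":[0,0,0],"translation":[4.6,19.5,0],"grip":0},{"rotation":[0,0,0],"translation":[5.6,23.3,0],"grip":0},{"rotation":[0,0,0],"translation":[6.5,27.2,0],"grip":0},{"rotation":[0,0,0],"translation":[7.4,31.1,0],"grip":0}]'
```

```text
time: 6.15
ee_pos: [0.5155, -0.064, 0.0261]
tcp_rot: [-179.8, 0.0, 76.7]
wrist_force: [-0.0, 0.6, -0.4]
opening: -0.0003
grasp_force: 0.0
time: 6.95
ee_pos: [0.5243, -0.0335, 0.0287]
tcp_rot: [180.0, 0.0, 76.6]
wrist_force: [-1.3, -7.7, 2.2]
opening: 0.0002
grasp_force: 3.4
```

```bash
python3 -m jog '[{"rotation":[0,0,0],"translation":[0.7,2.9,0],"grip":0},{"rotation":[0,0,0],"translation":[1.4,5.8,0],"grip":0},{"rotation":[0,0,0],"translation":[2.1,8.8,0],"grip":0},{"rotation":[0,0,0],"translation":[2.8,11.7,0],"grip":0},{"rotation":[0,0,0],"translation":[3.5,14.6,0],"grip":0},{"rotation":[0,0,0],"translation":[4.2,17.5,0],"grip":0},{"rotation":[0,0,0],"translation":[4.9,20.4,0],"grip":0},{"rotation":[0,0,0],"translation":[5.6,23.4,0],"grip":0},{"rotation":[0,0,0],"translation":[6.3,26.3,0],"grip":0},{"rotation":[0,0,0],"translation":[7,29.2,0],"grip":0},{"rotation":[0,0,0],"translation":[7.7,32.1,0],"grip":0},{"rotation":[0,0,0],"translation":[8.4,35,0],"grip":0}]'
python3 -m jog '[{"rotation":[0,0,0],"translation":[0.3,1.4,0],"grip":0},{"rotation":[0,0,0],"translation":[0.7,2.9,0],"grip":0},{"rotation":[0,0,0],"translation":[1,4.4,0],"grip":0},{"rotation":[0,0,0],"translation":[1.4,5.8,0],"grip":0},{"rotation":[0,0,0],"translation":[1.7,7.3,0],"grip":0},{"rotation":[0,0,0],"translation":[2.1,8.8,0],"grip":0},{"rotation":[0,0,0],"translation":[2.4,10.2,0],"grip":0}]'
```

```text
time: 8.15
ee_pos: [0.5324, 0.0005, 0.0287]
tcp_rot: [-180.0, 0.1, 76.6]
wrist_force: [-1.3, -5.7, 2.1]
opening: -0.0003
grasp_force: 2.9
time: 8.85
ee_pos: [0.535, 0.0112, 0.0287]
tcp_rot: [180.0, 0.0, 76.6]
wrist_force: [-1.3, -6.1, 0.7]
opening: 0.0001
grasp_force: 3.3
```

```bash
python3 -m jog '[{"rotation":[0,0,0],"translation":[0.3,1.4,0],"grip":0},{"rotation":[0,0,0],"translation":[0.7,2.9,0],"grip":0},{"rotation":[0,0,0],"translation":[1,4.4,0],"grip":0},{"rotation":[0,0,0],"translation":[1.4,5.8,0],"grip":0}]'
python3 -m jog '[{"rotation":[0,0,0],"translation":[0.3,1.4,0],"grip":0},{"rotation":[0,0,0],"translation":[0.5,2.4,0],"grip":0}]'
python3 -m jog '[{"rotation":[0,0,0],"translation":[0.2,1,0],"grip":0},{"rotation":[0,0,0],"translation":[0.5,2,0],"grip":0}]'
```

```text
time: 9.25
ee_pos: [0.5363, 0.017, 0.0287]
tcp_rot: [-180.0, 0.0, 76.6]
wrist_force: [-0.5, -5.8, 2.3]
opening: 0.0001
grasp_force: 3.3
time: 9.45
ee_pos: [0.5369, 0.0194, 0.0287]
tcp_rot: [180.0, 0.0, 76.6]
wrist_force: [-1.6, -6.2, 2.0]
opening: -0.0001
grasp_force: 3.1
time: 9.65
ee_pos: [0.5374, 0.0215, 0.0287]
tcp_rot: [180.0, 0.0, 76.6]
wrist_force: [-1.4, -6.5, 1.7]
opening: 0.0001
grasp_force: 3.2
```

```bash
for i in 1 2 3; do python3 -m jog '[{"rotation":[0,0,0],"translation":[0.2,1,0],"grip":0},{"rotation":[0,0,0],"translation":[0.5,2,0],"grip":0}]' | grep -E "pos|wrist"; done; python3 - <<'E'
from h import *
np.set_printoptions(precision=4,suppress=True)
c=np.array([.5597,.115]);R2=np.array([[.973,-.232],[.232,.973]])
for cam in ["scene","side"]:
    M=T(cam);p,d=imaging.camera(cam);P=cloud(cam,d,M);hsv=cv2.cvtColor(p,cv2.COLOR_RGB2HSV);H,S=hsv[...,0],hsv[...,1]
    L=(P[...,:2]-c)@R2.T
    g=(H>55)&(H<95)&(S>80)&(P[...,2]>.115)&(P[...,1]>.12)&(P[...,1]<.3)&(P[...,0]>.5)&(P[...,0]<.65);print(cam,"neck local",L[g].min(0),L[g].max(0),P[g].min(0),P[g].max(0))
    b=(H>100)&(H<125)&(S>110)&(P[...,2]>.03)&(P[...,2]<.1)&(abs(L[...,0])<.06)&(abs(L[...,1])<.18)
    n,l,st,ce=cv2.connectedComponentsWithStats(b.astype(np.uint8))
    for i in range(1,n):
        if st[i,4]>25: print(" blue",st[i,4],np.percentile(L[l==i],[3,97],axis=0))
    if cam=="scene": cv2.imwrite("pics/sc2.png",cv2.resize(p[140:300,230:430,::-1],(750,600)))
E
```

```text
ee_pos: [0.5375, 0.0217, 0.0287]
wrist_force: [-5.0, -19.5, 4.7]
ee_pos: [0.5374, 0.0216, 0.0288]
wrist_force: [-9.8, -31.4, 6.5]
ee_pos: [0.5374, 0.0216, 0.0288]
wrist_force: [-11.3, -42.2, 9.2]
scene neck local [-0.0159  0.063 ] [0.0171 0.0977] [0.5647 0.1749 0.115 ] [0.5957 0.2119 0.1548]
 blue 155 [[-0.0056  0.1186]
 [ 0.0301  0.1568]]
 blue 369 [[-0.0204  0.0378]
 [ 0.03    0.0498]]
 blue 184 [[-0.0068 -0.0877]
 [ 0.0225 -0.0779]]
side neck local [-0.0202  0.0677] [0.0118 0.0982] [0.5604 0.1808 0.1151] [0.5905 0.2107 0.1524]
 blue 40 [[-0.0298  0.1221]
 [-0.0214  0.1619]]
 blue 321 [[-0.0293  0.04  ]
 [ 0.0252  0.0523]]
 blue 101 [[-0.0217 -0.086 ]
 [-0.0015 -0.0768]]
```

View pics/sc2.png

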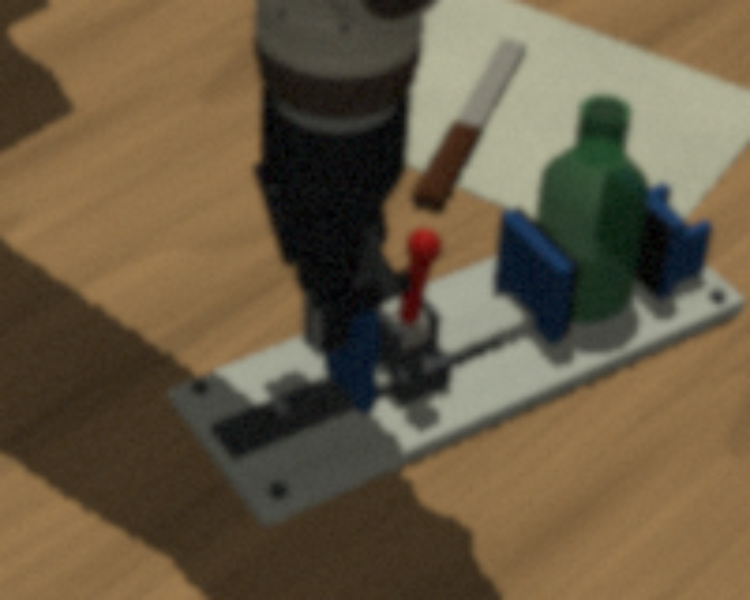

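Snug: the force climbed to 42 N with no motion, and the picture shows the bottle at (600,200) between both jaws with the lever (425,265) still upright. I'll back off and go to the far side of the lever.

```bash
python3 -m jog '[{"rotation":[0,0,0],"translation":[-2,-8,0],"grip":0},{"rotation":[0,0,0],"translation":[-4,-16,0],"grip":0},{"rotation":[0,0,0],"translation":[-6,-26,0],"grip":0},{"rotation":[0,0,0],"translation":[-6,-26,30],"grip":0},{"rotation":[0,0,0],"translation":[-6,-26,60],"grip":0},{"rotation":[0,0,0],"translation":[-6,-26,92],"grip":0},{"rotation":[0,0,0],"translation":[20,-10,92],"grip":0},{"rotation":[0,0,0],"translation":[45,10,92],"grip":0},{"rotation":[0,0,0],"translation":[64,31,92],"grip":0},{"rotation":[0,0,0],"translation":[64,31,72],"grip":0},{"rotation":[0,0,0],"translation":[64,31,50],"grip":0},{"rotation":[0,0,0],"translation":[64,31,31],"grip":0},{"rotation":[0,0,0],"translation":[64,31,31],"grip":0}]'
python3 -m jog '[{"rotation":[0,0,0],"translation":[-4.9,1.2,0],"grip":0},{"rotation":[0,0,0],"translation":[-9.7,2.3,0],"grip":0},{"rotation":[0,0,0],"translation":[-14.6,3.5,0],"grip":0},{"rotation":[0,0,0],"translation":[-19.5,4.6,0],"grip":0},{"rotation":[0,0,0],"translation":[-24.3,5.8,0],"grip":0},{"rotation":[0,0,0],"translation":[-29.2,7,0],"grip":0},{"rotation":[0,0,0],"translation":[-34,8.1,0],"grip":0},{"rotation":[0,0,0],"translation":[-39,9.3,0],"grip":0}]'
```

```text
time: 11.65
ee_pos: [0.6013, 0.0587, 0.0567]
tcp_rot: [-179.7, 0.1, 76.6]
wrist_force: [-0.4, -0.3, 0.1]
opening: 0.0002
grasp_force: 0.0
time: 12.45
ee_pos: [0.5635, 0.068, 0.0598]
tcp_rot: [180.0, -0.0, 76.6]
wrist_force: [2.3, 0.0, 1.9]
opening: 0.0003
grasp_force: 1.1
```

```bash
python3 -m jog '[{"rotation":[0,0,0],"translation":[-3.9,0.9,0],"grip":0},{"rotation":[0,0,0],"translation":[-7.8,1.9,0],"grip":0},{"rotation":[0,0,0],"translation":[-11.7,2.8,0],"grip":0},{"rotation":[0,0,0],"translation":[-15.6,3.7,0],"grip":0},{"rotation":[0,0,0],"translation":[-19.5,4.6,0],"grip":0},{"rotation":[0,0,0],"translation":[-23.4,5.6,0],"grip":0},{"rotation":[0,0,0],"translation":[-27.2,6.5,0],"grip":0},{"rotation":[0,0,0],"translation":[-31.1,7.4,0],"grip":0},{"rotation":[0,0,0],"translation":[-36,8.5,0],"grip":0}]'
python3 - <<'E'
from h import *
np.set_printoptions(precision=4,suppress=True)
c=np.array([.5597,.115]);R2=np.array([[.973,-.232],[.232,.973]])
for cam in ["scene","side","wrist"]:
    M=T(cam);p,d=imaging.camera(cam);P=cloud(cam,d,M);hsv=cv2.cvtColor(p,cv2.COLOR_RGB2HSV);H,S=hsv[...,0],hsv[...,1]
    L=(P[...,:2]-c)@R2.T
    r=((H<6)|(H>174))&(S>150)&(P[...,2]>.03)&(P[...,2]<.14)&(abs(L[...,0])<.1)&(abs(L[...,1]+.045)<.03)
    print(cam,r.sum(),np.c_[L[r],P[r][:,2]].min(0) if r.any() else 0,np.c_[L[r],P[r][:,2]].max(0) if r.any() else 0)
E
```

```text
time: 13.35
ee_pos: [0.5278, 0.0765, 0.0598]
tcp_rot: [180.0, -0.0, 76.6]
wrist_force: [4.5, -0.6, 1.2]
opening: 0.0001
grasp_force: 1.9
scene 62 [-0.0494 -0.0598  0.0571] [-0.0039 -0.042   0.1296]
side 118 [-0.0584 -0.0576  0.0417] [-0.0048 -0.0315  0.1387]
wrist 2233 [-0.0556 -0.0514  0.0551] [-0.0003 -0.0338  0.1095]
```

```bash
python3 -m jog '[{"rotation":[0,0,0],"translation":[2,-0.5,0],"grip":0},{"rotation":[0,0,0],"translation":[2,-0.5,25],"grip":0},{"rotation":[0,0,0],"translation":[2,-0.5,50],"grip":0},{"rotation":[0,0,0],"translation":[-15,3.6,50],"grip":0},{"rotation":[0,0,0],"translation":[-33,8,50],"grip":0},{"rotation":[0,0,0],"translation":[-33,8,30],"grip":0},{"rotation":[0,0,0],"translation":[-33,8,15],"grip":0},{"rotation":[0,0,0],"translation":[-34,8.2,10],"grip":0},{"rotation":[0,0,0],"translation":[-36,8.5,5],"grip":0},{"rotation":[0,0,0],"translation":[-37,8.8,0],"grip":0},{"rotation":[0,0,0],"translation":[-38,9.1,-5],"grip":0},{"rotation":[0,0,0],"translation":[-39,9.3,-10],"grip":0}]'
python3 -m jog '[{"rotation":[0,0,0],"translation":[-1,0.2,-4],"grip":0},{"rotation":[0,0,0],"translation":[-2,0.5,-8],"grip":0},{"rotation":[0,0,0],"translation":[-3,0.7,-12],"grip":0},{"rotation":[0,0,0],"translation":[-3.5,0.8,-16],"grip":0},{"rotation":[0,0,0],"translation":[-4,0.9,-20],"grip":0}]'
```

```text
time: 14.7
ee_pos: [0.4763, 0.0887, 0.049]
tcp_rot: [-178.5, -0.1, 76.8]
wrist_force: [-69.5, 19.4, 34.4]
opening: -0.0002
grasp_force: 34.3
time: 15.2
ee_pos: [0.4849, 0.0866, 0.0292]
tcp_rot: [-180.0, 0.0, 76.6]
wrist_force: [-4.1, 0.7, 11.2]
opening: 0.0002
grasp_force: 6.3
```

```bash
cat > lev.py <<'E'
from h import *
np.set_printoptions(precision=4,suppress=True)
c=np.array([.5597,.115]);R2=np.array([[.973,-.232],[.232,.973]])
o=readout.get_obs();print(o["ee_pos"],(o["ee_pos"][:2]-c)@R2.T,o["wrist_force"])
for cam in ["scene","side","wrist"]:
    M=T(cam);p,d=imaging.camera(cam);P=cloud(cam,d,M);hsv=cv2.cvtColor(p,cv2.COLOR_RGB2HSV);H,S=hsv[...,0],hsv[...,1]
    L=(P[...,:2]-c)@R2.T
    r=((H<6)|(H>174))&(S>150)&(P[...,2]>.03)&(P[...,2]<.14)&(abs(L[...,0])<.1)&(abs(L[...,1]+.045)<.03)
    if r.any():
        Q=np.c_[L[r],P[r][:,2]];print(cam,r.sum(),np.percentile(Q,[2,50,98],axis=0))
    cv2.imwrite(f"pics/l_{cam}_{o['time']:.1f}.png",p[...,::-1])
E
python3 lev.py; ls pics
```

```text
[0.4849 0.0866 0.0292] [-0.0662 -0.045 ] [-4.0529  0.7154 11.1682]
scene 88 [[-0.0683 -0.0572  0.047 ]
 [-0.0417 -0.0486  0.052 ]
 [-0.011  -0.0423  0.1121]]
side 129 [[-0.0805 -0.0546  0.038 ]
 [-0.0462 -0.0476  0.0501]
 [-0.0123 -0.039   0.1206]]
wrist 2434 [[-0.0763 -0.0483  0.0462]
 [-0.0372 -0.0404  0.0521]
 [-0.0095 -0.0348  0.0546]]
both.png
l_scene_15.2.png
l_side_15.2.png
l_wrist_15.2.png
s1.png
sc1.png
sc2.png
scene0.png
side0.png
w1.png
wrist0.png
```

```bash
python3 -m jog '[{"rotation":[0,0,0],"translation":[0,0,-2],"grip":0},{"rotation":[0,0,0],"translation":[0,0,-4],"grip":0},{"rotation":[0,0,0],"translation":[0,0,-6],"grip":0},{"rotation":[0,0,0],"translation":[0,0,-6],"grip":0}]';python3 lev.py
```

```text
time: 15.75
ee_pos: [0.4857, 0.0868, 0.0274]
tcp_rot: [179.9, -0.1, 76.6]
wrist_force: [-16.6, -1.7, 35.0]
opening: 0.0001
grasp_force: 17.6
[0.4857 0.0868 0.0274] [-0.0655 -0.0446] [-16.577   -1.7185  34.9953]
scene 81 [[-0.0673 -0.0579  0.0464]
 [-0.0416 -0.0489  0.0515]
 [-0.0129 -0.0431  0.1321]]
side 128 [[-0.08   -0.0549  0.0358]
 [-0.0448 -0.0475  0.0493]
 [-0.0119 -0.0395  0.1062]]
wrist 2381 [[-0.0763 -0.0486  0.046 ]
 [-0.0363 -0.0406  0.0514]
 [-0.0095 -0.0348  0.0536]]
```

```bash
python3 -m jog '[{"rotation":[0,0,0],"translation":[0,0,30],"grip":0},{"rotation":[0,0,0],"translation":[0,0,60],"grip":0},{"rotation":[0,0,0],"translation":[0,0,100],"grip":0},{"rotation":[0,0,0],"translation":[0,0,140],"grip":50},{"rotation":[0,0,0],"translation":[0,0,170],"grip":50}]';python3 lev.py
```

```text
time: 16.4
ee_pos: [0.4857, 0.0863, 0.196]
tcp_rot: [179.9, -0.0, 76.6]
wrist_force: [-0.2, 0.3, -0.8]
opening: 0.0282
grasp_force: 0.0
[0.4857 0.0863 0.196 ] [-0.0654 -0.0451] [-0.1542  0.3102 -0.7581]
scene 126 [[-0.073  -0.0539  0.05  ]
 [-0.0462 -0.0476  0.0547]
 [-0.0118 -0.0412  0.0609]]
side 143 [[-0.0797 -0.0513  0.0444]
 [-0.0484 -0.0475  0.053 ]
 [-0.0113 -0.0389  0.0602]]
wrist 776 [[-0.0767 -0.0498  0.0498]
 [-0.0455 -0.0428  0.0549]
 [-0.0096 -0.036   0.061 ]]
```

Lever is at the stop (ball about z=0.05). Next, go look at the stopper from above.

```bash
python3 -m jog '[{"rotation":[0,0,0],"translation":[0,-40,40],"grip":60},{"rotation":[0,0,6],"translation":[14,-80,54],"grip":60},{"rotation":[0,0,13.4],"translation":[28,-120,54],"grip":60},{"rotation":[0,0,13.4],"translation":[42,-160,54],"grip":60},{"rotation":[0,0,13.4],"translation":[56,-200,54],"grip":60},{"rotation":[0,0,13.4],"translation":[70,-240,54],"grip":60},{"rotation":[0,0,13.4],"translation":[84,-280,54],"grip":60},{"rotation":[0,0,13.4],"translation":[98,-320,54],"grip":60},{"rotation":[0,0,13.4],"translation":[112,-360,54],"grip":60},{"rotation":[0,0,13.4],"translation":[124,-396,54],"grip":60},{"rotation":[0,0,13.4],"translation":[124,-396,54],"grip":60},{"rotation":[0,0,13.4],"translation":[124,-396,54],"grip":60},{"rotation":[0,0,13.4],"translation":[124,-396,54],"grip":60}]'
cat > st.py <<'E'
from h import *
from scipy.optimize import least_squares
np.set_printoptions(precision=4,suppress=True)
A=[]
for c in ["wrist","scene","side"]:
    M=T(c);p,d=imaging.camera(c);P=cloud(c,d,M);hsv=cv2.cvtColor(p,cv2.COLOR_RGB2HSV);H,S,V=[hsv[...,i].astype(int) for i in range(3)]
    o=(d>0)&(H>2)&(H<15)&(S>180)&(V>110)&(P[...,1]<-.2)&(P[...,2]>.06)&(P[...,2]<.13)&(abs(P[...,0]-.61)<.05)
    o=cv2.erode(o.astype(np.uint8),np.ones((3,3)))>0
    t=P[o];print(c,len(t),t.min(0),t.max(0),t.mean(0))
    for k in ["stopper_shoulder","stand"]:
        m=spotter.mark_of(c,k);print(k,[(np.round(x["uv"]),round(x["confidence"],2),atz(c,x["uv"],M,.074 if k!="stand" else 0)) for x in m[:1]])
    A.append(t)
    # fit finite cylinder head: params shoulder s, lean az ; lean fixed .55
    def res(q,t=t):
        a=np.array([np.cos(q[3])*np.sin(.55),np.sin(q[3])*np.sin(.55),np.cos(.55)])
        v=t-q[:3];h=v@a;r=np.linalg.norm(v-np.outer(h,a),axis=1)
        dr=r-.014;dh=h-.032
        e=np.where((dr>0)|(dh>0),np.hypot(np.maximum(dr,0),np.maximum(dh,0)),np.minimum(-dr,-dh));return e*1000
    if len(t)>60:
        f=least_squares(res,[.61,-.286,.074,-np.pi/2],loss="soft_l1",x_scale=[.01,.01,.01,.2]);print("fit",f.x[:3],np.degrees(f.x[3]),f.cost/len(t))
cv2.imwrite("pics/st.png",imaging.camera("wrist")[0][...,::-1])
E
python3 st.py
```

```text
time: 17.85
ee_pos: [0.6087, -0.3089, 0.2471]
tcp_rot: [-180.0, -0.0, 90.0]
wrist_force: [0.6, 0.7, -0.8]
opening: 0.06
grasp_force: 0.0
wrist 639 [ 0.598  -0.312   0.0826] [ 0.6268 -0.2768  0.1094] [ 0.6127 -0.2935  0.0993]
stopper_shoulder [(array([325., 158.]), 0.55, array([ 0.6178, -0.2879,  0.074 ]))]
stand [(array([322., 152.]), 0.84, array([ 0.6156, -0.2893,  0.    ]))]
fit [ 0.6164 -0.2874  0.074 ] -114.17364917940817 0.09534604980464909Traceback (most recent call last):
  File "st.py", line 9, in <module>
    t=P[o];print(c,len(t),t.min(0),t.max(0),t.mean(0))
                          ~~~~~^^^
    return umr_minimum(a, axis, None, out, keepdims, initial, where)
ValueError: zero-size array to reduction operation minimum which has no identity
```

```bash
python3 - <<'E'
src=open('st.py').read().replace('M=T(c);p,d=imaging.camera(c);','z=np.load(c+"0.npz");p,d,M=z["p"],z["d"],z["M"];').replace('["wrist","scene","side"]','["scene","side"]').replace('m=spotter.mark_of(c,k);','m=[];').split('cv2.imwrite')[0]
exec(src)
p,d=imaging.camera("wrist");P=cloud("wrist",d,T("wrist"))
m=(P[...,2]>.008)&(P[...,2]<.016)&(abs(P[...,0]-.615)<.08)&(abs(P[...,1]+.287)<.07)
print(cv2.minAreaRect(P[m][:,:2].astype(np.float32)*1000),m.sum())
cv2.imwrite("pics/st.png",p[...,::-1])
E
```

```text
scene 145 [ 0.5988 -0.311   0.0856] [ 0.6237 -0.2814  0.1098] [ 0.611  -0.2987  0.1012]
stopper_shoulder []
stand []
fit [ 0.6178 -0.2894  0.0736] -115.78456751955034 0.3074763977934194
side 137 [ 0.5959 -0.3099  0.0789] [ 0.6181 -0.2786  0.1071] [ 0.6053 -0.2961  0.0984]
stopper_shoulder []
stand []
fit [ 0.6144 -0.2855  0.0727] -112.40321443753054 0.388410239845623
((620.610107421875, -278.4041442871094), (84.92206573486328, 70.06251525878906), 66.1489486694336) 1896
```

View pics/st.png

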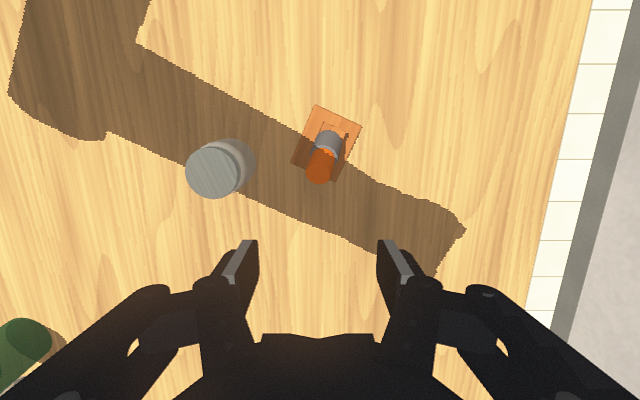

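Wrist view: jar at (215,168), stand base (335,140), orange head (320,165) leaning at azimuth −114°, confirmed by the base rectangle. Shoulder is at (0.616, −0.288, 0.074).

```bash
python3 -m jog '[{"rotation":[0,0,-8],"translation":[0,0,0],"grip":50},{"rotation":[0,0,-16],"translation":[0,0,0],"grip":50},{"rotation":[0,0,-24],"translation":[0,0,0],"grip":50},{"rotation":[0,0,-24],"translation":[0,0,0],"grip":50}]'
python3 -m jog '[{"rotation":[6.4,-2.8,0],"translation":[0,0,0],"grip":50},{"rotation":[12.8,-5.7,0],"translation":[0,0,0],"grip":50},{"rotation":[19.2,-8.5,0],"translation":[0,0,0],"grip":50},{"rotation":[25.6,-11.4,0],"translation":[0,0,0],"grip":50},{"rotation":[28.8,-12.8,0],"translation":[0,0,0],"grip":50},{"rotation":[28.8,-12.8,0],"translation":[0,1,-30],"grip":50},{"rotation":[28.8,-12.8,0],"translation":[0,2,-60],"grip":50},{"rotation":[28.8,-12.8,0],"translation":[0,3,-90],"grip":50},{"rotation":[28.8,-12.8,0],"translation":[0,3,-120],"grip":50},{"rotation":[28.8,-12.8,0],"translation":[0,3,-141],"grip":50},{"rotation":[28.8,-12.8,0],"translation":[0,3,-141],"grip":50},{"rotation":[28.8,-12.8,0],"translation":[0,3,-141],"grip":50}]'
python3 - <<'E'
from h import *
np.set_printoptions(precision=4,suppress=True)
o=readout.get_obs();R0=R.from_euler('xyz',o["tcp_rot"],degrees=True).as_matrix()
a=np.array([-.2126,-.4775,.8525]);print("z",R0[:,2],"y",R0[:,1])
print("delta mm",1000*(np.array([.6163,-.2876,.074])-.032*a-o["ee_pos"]))
M=T("wrist");p,d=imaging.camera("wrist");P=cloud("wrist",d,M);hsv=cv2.cvtColor(p,cv2.COLOR_RGB2HSV);H,S,V=[hsv[...,i].astype(int) for i in range(3)]
m=(d>0)&(H>2)&(H<15)&(S>180)&(V>110)&(P[...,2]>.06)&(P[...,2]<.13)&(abs(P[...,0]-.61)<.05)
L=(P[m]-o["ee_pos"])@R0;print("head in tool frame",m.sum(),np.percentile(L,[2,50,98],axis=0))
cv2.imwrite("pics/st2.png",p[...,::-1])
E
```

```text
time: 18.5
ee_pos: [0.6089, -0.3089, 0.2482]
tcp_rot: [180.0, 0.0, 65.9]
wrist_force: [0.4, 0.0, -0.5]
opening: 0.05
grasp_force: 0.0
time: 19.7
ee_pos: [0.6089, -0.3061, 0.1075]
tcp_rot: [179.9, -31.5, 66.2]
wrist_force: [0.1, 0.2, 0.8]
opening: 0.05
grasp_force: 0.0
z [ 0.2124  0.4778 -0.8524] y [ 0.9145 -0.4046  0.0011]
delta mm [ 14.172   33.8263 -60.8089]
head in tool frame 1745 [[-0.0117 -0.0133  0.0061]
 [ 0.0036 -0.0011  0.0074]
 [ 0.0137  0.0111  0.034 ]]
```

```bash
python3 -m jog '[{"rotation":[0,0,0],"translation":[2,5,-9],"grip":50},{"rotation":[0,0,0],"translation":[4,10,-18],"grip":50},{"rotation":[0,0,0],"translation":[6,15,-27],"grip":50},{"rotation":[0,0,0],"translation":[8,20,-36],"grip":50},{"rotation":[0,0,0],"translation":[10.5,25,-45],"grip":50},{"rotation":[0,0,0],"translation":[12.5,29.5,-53],"grip":50},{"rotation":[0,0,0],"translation":[14,33.5,-60.5],"grip":50},{"rotation":[0,0,0],"translation":[14,33.5,-60.5],"grip":50}]'
python3 -m jog '[{"rotation":[0,0,0],"translation":[0,0,0],"grip":40},{"rotation":[0,0,0],"translation":[0,0,0],"grip":32},{"rotation":[0,0,0],"translation":[0,0,0],"grip":20},{"rotation":[0,0,0],"translation":[0,0,0],"grip":20},{"rotation":[0,0,0],"translation":[0,0,0],"grip":20},{"rotation":[0,0,0],"translation":[0,0,0],"grip":20}]' 40
```

```text
time: 20.55
ee_pos: [0.6226, -0.2719, 0.0448]
tcp_rot: [-179.9, -31.5, 66.0]
wrist_force: [0.7, -0.0, 0.5]
opening: 0.0498
grasp_force: 0.0
time: 21.15
ee_pos: [0.6216, -0.2727, 0.0469]
tcp_rot: [-179.8, -31.5, 65.9]
wrist_force: [-10.0, 2.4, 4.2]
opening: 0.0305
grasp_force: 39.1
```

```bash
python3 -m jog '[{"rotation":[0,0,0],"translation":[-1,-2.4,4.3],"grip":20},{"rotation":[0,0,0],"translation":[-2.1,-4.8,8.5],"grip":20},{"rotation":[0,0,0],"translation":[-4.3,-9.6,17],"grip":20},{"rotation":[0,0,0],"translation":[-6.4,-14.3,25.6],"grip":20},{"rotation":[0,0,0],"translation":[-8.5,-19,34],"grip":20},{"rotation":[0,0,0],"translation":[-10.6,-23.9,42.6],"grip":20},{"rotation":[0,0,0],"translation":[-12.8,-28.7,51.2],"grip":20},{"rotation":[0,0,0],"translation":[-12.8,-28.7,80],"grip":20},{"rotation":[0,0,0],"translation":[-12.8,-28.7,120],"grip":20},{"rotation":[0,0,0],"translation":[-12.8,-28.7,150],"grip":20}]'
python3 -m jog '[{"rotation":[-6.4,2.8,0],"translation":[0,0,10],"grip":20},{"rotation":[-12.8,5.7,0],"translation":[0,0,20],"grip":20},{"rotation":[-19.2,8.5,0],"translation":[0,0,20],"grip":20},{"rotation":[-25.6,11.4,0],"translation":[0,0,20],"grip":20},{"rotation":[-28.8,12.8,0],"translation":[0,0,20],"grip":20},{"rotation":[-28.8,12.8,0],"translation":[0,0,20],"grip":20}]'
```

```text
time: 22.15
ee_pos: [0.6098, -0.302, 0.1992]
tcp_rot: [179.9, -31.5, 66.0]
wrist_force: [0.2, -2.3, 0.2]
opening: 0.0259
grasp_force: 39.6
time: 22.75
ee_pos: [0.6108, -0.3, 0.2174]
tcp_rot: [179.9, 0.0, 66.2]
wrist_force: [-0.8, 0.3, -1.4]
opening: 0.0259
grasp_force: 39.8
```

```bash
cat > hold.py <<'E'
from h import *
np.set_printoptions(precision=4,suppress=True)
o=readout.get_obs();R0=R.from_euler('xyz',o["tcp_rot"],degrees=True).as_matrix();tp=o["ee_pos"];print(tp,o["opening"])
for c in ["wrist","scene","side"]:
    M=T(c);p,d=imaging.camera(c);P=cloud(c,d,M);hsv=cv2.cvtColor(p,cv2.COLOR_RGB2HSV);H,S,V=[hsv[...,i].astype(int) for i in range(3)]
    m=(d>0)&(H>2)&(H<17)&(S>170)&(V>70)&(np.linalg.norm(P-tp,axis=-1)<.1)
    if m.sum()>5:
        L=(P[m]-tp)@R0;print(c,m.sum(),np.percentile(L,[1,50,99],axis=0).round(4).tolist())
        v,u=np.nonzero(m);print("  px",u.min(),u.max(),v.min(),v.max())
        if c!="wrist":
            for lo in np.arange(-.05,.03,.008):
                k=(L[:,2]>=lo)&(L[:,2]<lo+.008)
                if k.sum()>3: print("   z",round(lo,3),k.sum(),L[k].min(0),L[k].max(0))
    if c!="wrist":
        x0,y0=int(np.clip(np.median(u)-40,0,560)),int(np.clip(np.median(v)-40,0,320));cr=p[y0:y0+80,x0:x0+80,::-1] if m.sum()>5 else p[:80,:80]
        out=cv2.resize(cr,(400,400)) if c=="scene" else np.hstack([out,cv2.resize(cr,(400,400))])
cv2.imwrite(f"pics/hold_{o['time']:.1f}.png",out)
E
python3 hold.py; ls -t pics|head -1
```

```text
[ 0.6108 -0.3     0.2174] 0.025930293301359736
wrist 4302 [[-0.0105, -0.0118, -0.0612], [0.0071, 0.0007, -0.0596], [0.0154, 0.0133, -0.0104]]
  px 286 348 220 307
scene 25 [[-0.0055, 0.0021, -0.0117], [-0.0005, 0.0048, -0.0069], [0.0045, 0.007, -0.0034]]
  px 193 200 284 287
   z -0.01 22 [-0.0056  0.0019 -0.0095] [ 0.0046  0.007  -0.0034]
side 226 [[-0.0136, -0.0108, -0.0598], [-0.0098, -0.0042, -0.0418], [0.0031, 0.0103, -0.002]]
  px 486 507 195 224
   z -0.05 31 [-0.0135 -0.0104 -0.0499] [-0.0091  0.0074 -0.042 ]
   z -0.042 28 [-0.0138 -0.0104 -0.042 ] [-0.0096  0.0033 -0.0346]
   z -0.034 26 [-0.0132 -0.0109 -0.0339] [-0.0095  0.0081 -0.0271]
   z -0.026 7 [-0.0086 -0.007  -0.0219] [-0.0064 -0.0011 -0.0182]
   z -0.018 24 [-0.0083 -0.0103 -0.0179] [-0.0003  0.0036 -0.01  ]
   z -0.01 26 [-0.0073 -0.0098 -0.0095] [ 0.0042  0.0012 -0.0021]
hold_22.8.png
```

Stopper is held straight: axis on the tool axis, shoulder about 28 mm above the reported TCP. Carry it near the bottle and measure the mouth.

```bash
python3 -m jog '[{"rotation":[0,0,0],"translation":[0,20,33],"grip":20},{"rotation":[0,0,4],"translation":[-3,50,33],"grip":20},{"rotation":[0,0,8],"translation":[-6,85,33],"grip":20},{"rotation":[0,0,12],"translation":[-9,120,33],"grip":20},{"rotation":[0,0,16],"translation":[-12,155,33],"grip":20},{"rotation":[0,0,20],"translation":[-16,190,33],"grip":20},{"rotation":[0,0,24],"translation":[-20,225,33],"grip":20},{"rotation":[0,0,24],"translation":[-24,260,33],"grip":20},{"rotation":[0,0,24],"translation":[-28,300,33],"grip":20},{"rotation":[0,0,24],"translation":[-32,340,33],"grip":20},{"rotation":[0,0,24],"translation":[-35,380,33],"grip":20},{"rotation":[0,0,24],"translation":[-36,410,33],"grip":20},{"rotation":[0,0,24],"translation":[-36,410,33],"grip":20},{"rotation":[0,0,24],"translation":[-36,410,33],"grip":20},{"rotation":[0,0,24],"translation":[-36,410,33],"grip":20}]'
cat > mouth.py <<'E'
from h import *
np.set_printoptions(precision=4,suppress=True)
c0=np.array([.5597,.115]);R2=np.array([[.973,-.232],[.232,.973]])
o=readout.get_obs()
for c in ["wrist","scene","side"]:
    M=T(c);p,d=imaging.camera(c);P=cloud(c,d,M);hsv=cv2.cvtColor(p,cv2.COLOR_RGB2HSV);H,S,V=[hsv[...,i].astype(int) for i in range(3)]
    near=(d>0)&(np.hypot(P[...,0]-.579,P[...,1]-.197)<.05)&(H>50)&(H<100)&(S>60)
    r=near&(P[...,2]>.1485)&(P[...,2]<.158)
    if r.sum()>8:
        q=P[r];(x,y),rad=cv2.minEnclosingCircle((q[:,:2]*1000).astype(np.float32));print(c,"rim",r.sum(),x,y,rad,q[:,2].mean())
    n=near&(P[...,2]>.122)&(P[...,2]<.148);q=P[n]
    if len(q)>20:
        from scipy.optimize import least_squares
        f=least_squares(lambda s:(np.hypot(q[:,0]-s[0],q[:,1]-s[1])-.015)*1000,[.579,.197],loss="soft_l1");print(c,"neck",len(q),f.x,f.cost/len(q))
    k=spotter.mark_of(c,"bottle_mouth");print("  mark",[(round(x["confidence"],2),atz(c,x["uv"],M,.152)) for x in k[:1]])
    if c=="wrist":cv2.imwrite("pics/mouth.png",p[...,::-1])
E
python3 mouth.py
```

```text
time: 24.4
ee_pos: [0.5743, 0.1071, 0.2491]
tcp_rot: [-180.0, -0.0, 89.9]
wrist_force: [0.5, -0.9, 0.3]
opening: 0.0265
grasp_force: 39.9
wrist rim 470 580.0394897460938 198.48995971679688 14.945448875427246 0.15188763773463437
wrist neck 147 [0.5797 0.1938] 1.1528918709776494
  mark [(0.84, array([0.5794, 0.2029, 0.152 ]))]
scene rim 45 577.6533813476562 196.92221069335938 14.0441255569458 0.15137038396673708
scene neck 160 [0.5761 0.198 ] 1.1363292491598245
  mark [(0.75, array([0.5808, 0.1982, 0.152 ]))]
side rim 32 576.0018310546875 197.37667846679688 14.048528671264648 0.15083661067743254
side neck 100 [0.578  0.2004] 0.907176677048564
  mark [(0.72, array([0.5811, 0.1971, 0.152 ]))]
```

View pics/mouth.png

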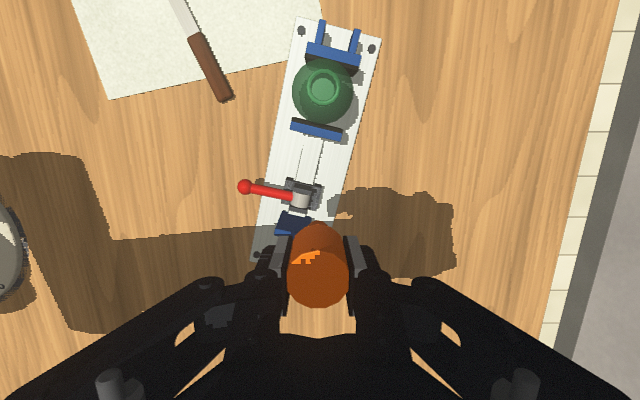

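The wrist view shows the lever level at (270,190), the bottle snug with its mouth at (323,88), and the orange head at (318,275) between the pads. Rim centre is about (0.580, 0.198). I'll check the head centre in the same camera.

```bash
python3 - <<'E'
from h import *
np.set_printoptions(precision=4,suppress=True)
for c in ["wrist","side","scene"]:
    o=readout.get_obs();M=T(c);p,d=imaging.camera(c);P=cloud(c,d,M);hsv=cv2.cvtColor(p,cv2.COLOR_RGB2HSV);H,S,V=[hsv[...,i].astype(int) for i in range(3)]
    m=(d>0)&(H>2)&(H<17)&(S>170)&(V>70)&(np.hypot(P[...,0]-.5743,P[...,1]-.107)<.05)&(P[...,2]>.2)
    if m.sum()<10: continue
    q=P[m];zt=np.percentile(q[:,2],98);t=q[q[:,2]>zt-.004];(x,y),r=cv2.minEnclosingCircle((t[:,:2]*1000).astype(np.float32));print(c,len(q),zt,"top",len(t),x,y,r,"offset",x-1000*o["ee_pos"][0],y-1000*o["ee_pos"][1], q[:,2].min(), t[:,:2].min(0),t[:,:2].max(0))
E
```

```text
wrist 4274 0.31032063231308754 top 3053 574.6236572265625 109.3648910522461 14.216475486755371 offset 0.44064668289047404 1.6168679124991456 0.253993040428 [0.5616 0.0956] [0.5877 0.1233]
side 164 0.30967252116423427 top 37 574.8671875 104.87397003173828 12.104355812072754 offset 0.7257000953175066 -3.044567041036146 0.25118893918386287 [0.5654 0.0958] [0.5849 0.1157]
scene 189 0.3109297009862361 top 56 571.8435668945312 105.84681701660156 12.695363998413086 offset -2.2811225597955627 -2.2284171346704085 0.25489795295709283 [0.5608 0.0949] [0.5821 0.1168]
```

```bash
python3 -m jog '[{"rotation":[0,0,0],"translation":[2,30,0],"grip":20},{"rotation":[0,0,0],"translation":[4,60,0],"grip":20},{"rotation":[0,0,0],"translation":[5.2,80,0],"grip":20},{"rotation":[0,0,0],"translation":[5.2,89.8,0],"grip":20},{"rotation":[0,0,0],"translation":[5.2,89.8,-25],"grip":20},{"rotation":[0,0,0],"translation":[5.2,89.8,-50],"grip":20},{"rotation":[0,0,0],"translation":[5.2,89.8,-75],"grip":20},{"rotation":[0,0,0],"translation":[5.2,89.8,-90],"grip":20},{"rotation":[0,0,0],"translation":[5.2,89.8,-90],"grip":20},{"rotation":[0,0,0],"translation":[5.2,89.8,-90],"grip":20}]'
python3 -m jog '[{"rotation":[0,0,0],"translation":[0,0,-4],"grip":20},{"rotation":[0,0,0],"translation":[0,0,-8],"grip":20},{"rotation":[0,0,0],"translation":[0,0,-12],"grip":20},{"rotation":[0,0,0],"translation":[0,0,-16],"grip":20},{"rotation":[0,0,0],"translation":[0,0,-20],"grip":20}]'
```

```text
time: 25.85
ee_pos: [0.5793, 0.1979, 0.1598]
tcp_rot: [180.0, 0.0, 90.0]
wrist_force: [0.8, -0.3, -0.1]
opening: 0.0259
grasp_force: 39.9
time: 26.35
ee_pos: [0.5793, 0.1982, 0.1388]
tcp_rot: [-180.0, 0.0, 90.0]
wrist_force: [0.6, -0.5, -0.3]
opening: 0.026
grasp_force: 39.9
```

```bash
python3 -m jog '[{"rotation":[0,0,0],"translation":[0,0,-3],"grip":20},{"rotation":[0,0,0],"translation":[0,0,-6],"grip":20},{"rotation":[0,0,0],"translation":[0,0,-9],"grip":20},{"rotation":[0,0,0],"translation":[0,0,-11],"grip":20}]'
for i in 1 2; do python3 -m jog '[{"rotation":[0,0,0],"translation":[0,0,-1],"grip":20},{"rotation":[0,0,0],"translation":[0,0,-2],"grip":20}]'|grep -E "pos|wrist"; done
```

```text
time: 26.75
ee_pos: [0.5792, 0.1982, 0.1279]
tcp_rot: [-180.0, 0.0, 90.0]
wrist_force: [0.6, 0.7, 0.2]
opening: 0.0259
grasp_force: 39.9
ee_pos: [0.5793, 0.1982, 0.1262]
wrist_force: [-0.4, 0.5, 0.1]
ee_pos: [0.5794, 0.1982, 0.1243]
wrist_force: [-0.2, -0.3, 6.3]
```

Contact at the rim is just starting, with no lateral force. Press a little, then release and rise.

```bash
python3 -m jog '[{"rotation":[0,0,0],"translation":[0,0,-1],"grip":20},{"rotation":[0,0,0],"translation":[0,0,-1.5],"grip":20}]'
python3 -m jog '[{"rotation":[0,0,0],"translation":[0,0,0],"grip":34},{"rotation":[0,0,0],"translation":[0,0,0],"grip":45},{"rotation":[0,0,0],"translation":[0,0,0],"grip":55},{"rotation":[0,0,0],"translation":[0,0,0],"grip":55},{"rotation":[0,0,0],"translation":[0,0,20],"grip":55},{"rotation":[0,0,0],"translation":[0,0,40],"grip":55},{"rotation":[0,0,0],"translation":[0,0,70],"grip":55},{"rotation":[0,0,0],"translation":[0,0,110],"grip":55},{"rotation":[0,0,0],"translation":[0,-40,120],"grip":55},{"rotation":[0,0,0],"translation":[0,-80,120],"grip":55},{"rotation":[0,0,0],"translation":[0,-80,120],"grip":55}]'
python3 lev.py
python3 - <<'E'
from h import *
np.set_printoptions(precision=4,suppress=True)
for c in ["wrist","side","scene"]:
    M=T(c);p,d=imaging.camera(c);P=cloud(c,d,M);hsv=cv2.cvtColor(p,cv2.COLOR_RGB2HSV);H,S,V=[hsv[...,i].astype(int) for i in range(3)]
    m=(d>0)&(H>2)&(H<17)&(S>170)&(V>70)&(np.hypot(P[...,0]-.579,P[...,1]-.198)<.03)&(P[...,2]>.12)
    q=P[m]
    if len(q)>10: print(c,len(q),np.percentile(q,[1,99],axis=0).tolist())
    if c=="side": cv2.imwrite("pics/end.png",cv2.resize(p[100:280,220:420,::-1],(660,594)))
E
```

```text
time: 27.35
ee_pos: [0.5795, 0.1983, 0.1242]
tcp_rot: [179.9, -0.0, 90.0]
wrist_force: [-3.1, -2.1, 11.6]
opening: 0.0258
grasp_force: 45.5
time: 28.45
ee_pos: [0.5795, 0.1147, 0.2436]
tcp_rot: [179.9, 0.0, 89.8]
wrist_force: [0.1, 0.2, -0.4]
opening: 0.0547
grasp_force: 0.0
[0.5795 0.1147 0.2436] [0.0194 0.0043] [ 0.1345  0.2171 -0.4272]
scene 121 [[-0.0724 -0.0526  0.0502]
 [-0.0457 -0.0476  0.055 ]
 [-0.0136 -0.0406  0.0612]]
side 140 [[-0.0797 -0.0526  0.0423]
 [-0.0483 -0.0473  0.0527]
 [-0.0107 -0.0399  0.0602]]
wrist 560 [[-0.075  -0.0492  0.0497]
 [-0.0461 -0.042   0.0547]
 [-0.0098 -0.0357  0.0606]]
wrist 1127 [[0.5673100506327627, 0.18651505736054846, 0.18244878092637007], [0.5928567935241431, 0.21191777004142623, 0.18563975570900967]]
side 166 [[0.5638648547521279, 0.18648618406434478, 0.15268563749254066], [0.5887692422490647, 0.2133966598070903, 0.1856921176126228]]
scene 180 [[0.5689701054031768, 0.18407064267296525, 0.15371003981453057], [0.591225235522804, 0.2076986738282977, 0.18653540820509412]]
```

View pics/end.png

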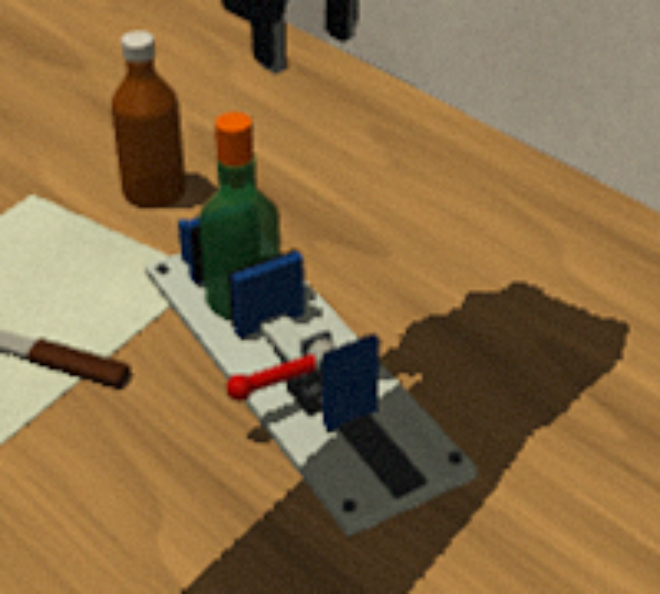

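The stopper sits straight and home at (235,140), with its head top at z≈0.184 as expected. The lever is level at (270,378) and the jaw is snug.

```bash
python3 -c "
from workcell import bot
print(bot.job_done())"
```

```text
the job is handed in; nothing more can be done
None
```

I handed the job in at about 28 s, with no verdict returned: the bottle is snug against the fixed jaw, the lever is down at its stop, and the stopper is home in the neck and released. The one hitch was a first jaw push that passed over the plate, because the real fingertips sit about 35 mm above the reported TCP, and a brief side force of about 70 N on the lever (limit 120 N).

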